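# Hold the fume extraction shutter half open

### The arm

A 7-joint arm with a two-finger parallel gripper is mounted at the origin on the work surface. World frame = base frame: x ahead of the robot, y to its left, z up, the work surface at z = 0. Lengths are in m, angles in rad, forces in N, time in s.
With the tool pointing down it reaches from about 0.35 to 0.9 m from the base axis. Payload 19.9 kg.
Tool frame: the origin (TCP) lies between the finger pads; the fingertips stand 19 mm ahead of it and the grasp point (between the pads) is the TCP; z points along the fingers, y is the line along which they close (so a half turn about z gives the same grasp; the last joint's range is limited). The gripper opens to 94 mm and grips with 3 to 60 N. Pads are 16 mm wide; open, the fingers measure 119 mm over their backs; the gripper's body (75 mm by 177 mm) begins 78 mm behind the grasp point.
Start: joints at [1.238, 0.417, -0.01, 1.614, 0.005, 1.111, -0.053], TCP at [0.179, -0.599, 0.189] pointing down, gripper open.
Joint ranges: [-2.81, 2.81], [-0.39, 2.02], [-1.27, 1.25], [0.06, 2.57], [-1.19, 4.33], [0.19, 2], [-2.82, 2.82]. Speed limits (rad/s): [1.89, 1.89, 2.39, 2.39, 3.01, 3.01, 3.01].

### API

Orientations are given as a 3x3 rotation matrix whose columns are the frame's x, y, z axes.
In Python, from rig import robot gives the robot as it stands. Calls block until the motion is done:
- robot.move_ptp(position, orientation): joint-space move of the TCP to a pose.
- robot.move_linear(position, velocity=0.15, frame=None, threshold=None): straight line of the TCP; frame=None keeps the orientation; velocity is the mean speed in m/s. With threshold (N) it stops when the force on the tool has changed by that much, and returns True; else False.
- robot.goto_joints(angles): joint-space move.
- robot.gripper_to(opening): finger opening in m; the grip force is fixed at half the most; returns when the fingers have stopped.
- robot.pause(seconds).
- robot.ik(position, orientation): joint angles nearest the present ones, or None.
- robot.get_state(): the state.
- robot.grab_frame(name): name is "scene" or "top"; returns the picture (384x512x3 uint8, red, green, blue); there is no depth.
- robot.camera_info(name): a dict with "fx", "fy", "cx", "cy" (pixels), "dist" ([k1, k2, p1, p2, k3] as OpenCV has them; the pictures are not rectified), "rvec" (rotation vector, rad) and "tvec" (3), from world to camera coordinates, as OpenCV has them. Camera axes: x right, y down, z forward; pixel columns grow to the right and rows downward; lengths in m; the calibration is good to about 2 mm. A picture is of the moment at which its call begins. camera_info takes no time and is no camera call.
A pose or a line that the arm cannot do raises robot.PlanningError and nothing moves.
- robot.sign_off(): hands the job in; it is judged then, once.
The state is a dict: "time": time; "qpos": joint angles; "joint_vel": joint speeds; "effort": joint torques, N m; "ee_pos": TCP position; "tool_rot": TCP orientation; "force": force on the tool from outside, world axes, zero at the start; "moment": the same for the moment, N m; "opening": finger opening in m; "grasp_force": force on a finger pad.
Only numpy, scipy, OpenCV 4.12 (cv2) and the standard library are available. Lean on these libraries where they do the work, as an engineer would, in place of code of your own. Each camera call takes 0.05 s, during which the arm holds its last target. There are 200 camera calls.

### The job

Lift the loose aluminium cover plate off its two pins on the blue fume extraction box and lay it flat on the middle of the black rubber mat without dropping it. Then slide the red handle of the spring-loaded shutter inside the box to half open, level with the yellow marks on the rims, without running it to its end stop, and finish while still holding it there in the gripper, because it springs shut when let go. Leave the other things on the bench where they are.

Things in the scene. Friction and masses are not known exactly. Their poses are not given: they have to be found in the camera images.
- inlet_box: Blue steel box fixed to the bench, 150 (x) x 280 (y) x 75 mm high, duct stub on its +x side, with an open well in its top (110 mm in x, y -110 to +95 mm, floor 30 mm up) hidden by the cover at the start. Two upright pins 8 mm thick rise 14 mm above the rim at x = 0, y = -122 and +122 mm. Origin: centre of its underside; z up. The shutter opens along +y.
- half_mark (a point): Point midway between the two yellow marks on the long rims of the box, at rim height (75 mm above the bench), y = +5 mm of the box; the middle of the red handle stands below it when half open.
- cover_grip (a point): Centre of the black bar handle of the loose aluminium cover, 0.3 to 0.55 kg, plate 130 (x) x 270 (y) x 4 mm, two 11 mm holes on the pins; it lies on the rim, centred on the box, axes parallel to it. Bar: 80 (x) x 18 (y) x 18 mm high, on two stubs 12 mm high at x = -32 and +32 mm; this point is 25 mm above the plate's underside.
- mat_top (a point): Centre of the top face of the black rubber mat, 280 x 280 x 4 mm, fixed on the bench.
- shutter_grip (a point): Centre of the shutter's red block handle, 50 (x of the box) x 14 (y) x 36 mm high, white line along its top. Shut, it is at x = 0, y = -35 mm of the box, 52 mm above the bench; it moves along the box's +y to open. Its top is 18 mm above this point and 5 mm below the rim; the steel shutter plate lies 18 mm below this point.
- shutter (a joint): Travel of the shutter in m: 0 shut, 0.08 at the end stop fully open, 0.04 half open; it grows along the +y axis of inlet_box. A spring pushes it shut with about 3 N at 0, 8 N at half and 12 N fully open.
- rod_pot: Bystander: dark steel tube standing up, 52 mm wide and 110 mm high, with copper filler rods up to 230 mm high. Origin: centre of its foot.
- magnet: Bystander: red square welding magnet lying flat, 95 x 95 x 20 mm. Origin: centre of its underside.
- brush: Bystander: hand brush about 200 mm long lying on the bench, along its x. Origin: its underside.
- gas_cup: Bystander: small pinkish ceramic nozzle standing up, 32 mm wide, 50 mm high. Origin: centre of its foot.

How it is judged:
By the outcome, as a careful person would: the job done as asked, in the order asked, and still so for the second after the job is handed in, while the arm keeps its last pose, push and grip.
It also fails if it takes over 56 s, if anything falls off the work surface, if the arm or the gripper's body presses on something with over 40 N, if the wrist force passes 120 N, or if a joint passes its speed limit or range.

## Working session

There is one attempt and no reset: what is moved stays moved. The work goes in short steps, each a Python script; the robot and the scene stay as the last script left them, time stands still between calls to the robot, and variables do not carry over. Pictures are saved under pics/ and viewed, at most 10 in all, crops included, and the job is handed in when it is done.

```bash
mkdir -p pics
python3 - <<'E'
from rig import robot
import cv2
for n in("scene","top"):
    cv2.imwrite(f"pics/{n}0.png",robot.grab_frame(n)[:,:,::-1]); print(robot.camera_info(n))
s=robot.get_state();print(s)
E
```

```text
{'fx': 394.41789574629524, 'fy': 394.41789574629524, 'cx': 257.3968860616915, 'cy': 197.04090661397873, 'dist': array([0.04784495, 0.        , 0.        , 0.        , 0.        ]), 'rvec': array([ 2.02960774,  0.87211677, -0.45884953]), 'tvec': array([-0.43406701, -0.1549519 ,  1.63932994])}
{'fx': 421.7818832059938, 'fy': 421.7818832059938, 'cx': 260.39228238529614, 'cy': 194.14777661403656, 'dist': array([-0.13160572,  0.        ,  0.        ,  0.        ,  0.        ]), 'rvec': array([ 2.18305697, -2.1864236 ,  0.08072855]), 'tvec': array([0.0354584 , 0.62866035, 1.30470421])}
{'time': 0.1, 'qpos': array([ 1.23850511,  0.41787603, -0.01031779,  1.61408126,  0.00473677,
        1.11071772, -0.05297604]), 'joint_vel': array([-0.0002466 , -0.00122965,  0.00043272, -0.002455  , -0.00016509,
       -0.00043897,  0.0001717 ]), 'effort': array([ 6.29710557e-04, -8.52592206e+01,  6.39247578e-01, -4.26697111e+01,
       -4.89009032e-02,  1.64488179e-02,  1.48396043e-04]), 'ee_pos': array([ 0.17908116, -0.59843474,  0.18842543]), 'tool_rot': array([[ 9.57999618e-01,  2.86769184e-01, -4.08415329e-04],
       [ 2.86769453e-01, -9.57999126e-01,  9.77817217e-04],
       [-1.10853683e-04, -1.05386956e-03, -9.99999439e-01]]), 'force': array([-0.04913077,  0.68158235,  0.80145264]), 'moment': array([0.03195674, 0.03996693, 0.0278818 ]), 'grasp_force': 0.0, 'opening': 0.09446383509412015}
```

View pics/top0.png

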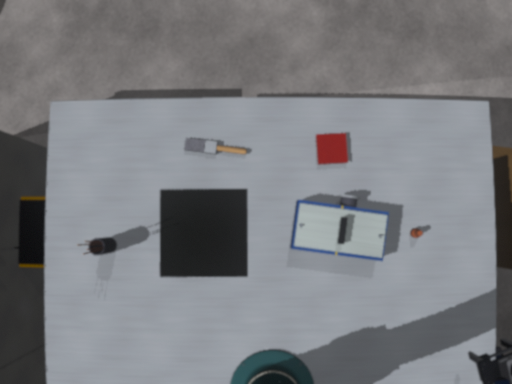

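View pics/scene0.png

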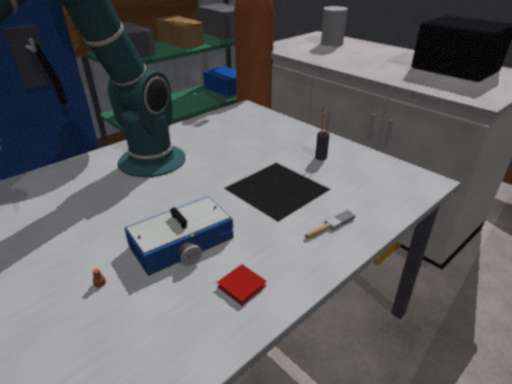

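The top view shows the box at about (340,230) with its duct pointing up (+x) and pins at about (301,224) and (382,237). The bar is at (345,230), the mat spans (161..247, 189..276), and the brush, magnet, cup and pot are clear of both. Next I measure these positions.

```bash
cat > h.py <<'E'
import numpy as np,cv2
from rig import robot
def ray(n,uv,z):
    c=robot.camera_info(n);K=np.array([[c['fx'],0,c['cx']],[0,c['fy'],c['cy']],[0,0,1]])
    p=cv2.undistortPoints(np.array(uv,float).reshape(-1,1,2),K,c['dist'])[:,0]
    R=cv2.Rodrigues(c['rvec'])[0];o=-R.T@c['tvec'];d=np.c_[p,np.ones(len(p))]@R
    return o+d*((z-o[2])/d[:,2])[:,None]
def proj(n,P):
    c=robot.camera_info(n);K=np.array([[c['fx'],0,c['cx']],[0,c['fy'],c['cy']],[0,0,1]])
    return cv2.projectPoints(np.array(P,float).reshape(-1,1,3),c['rvec'],c['tvec'],K,c['dist'])[0][:,0]
def big(m):
    cs=cv2.findContours(m.astype('uint8'),0,cv2.CHAIN_APPROX_NONE)[0];return max(cs,key=cv2.contourArea)
E
python3 - <<'E'
from h import *
im=cv2.imread('pics/top0.png');I=im.astype(int);b,g,r=I[...,0],I[...,1],I[...,2]
# mat
m=(I.max(2)<60);m[:185]=0;m[280:]=0;m[:,:155]=0;m[:,255:]=0
c=big(m);rc=cv2.minAreaRect(c);q=ray('top',cv2.boxPoints(rc)+0.0,.004);print('mat',q.mean(0),np.linalg.norm(np.diff(q,axis=0),axis=1))
# blue ring -> plate inside
bl=(b-r>50);bl[:190]=0;bl[270:]=0;bl[:,:280]=0;bl[:,395:]=0
c=big(bl);print('blue',cv2.minAreaRect(c))
f=np.zeros(bl.shape,'uint8');cv2.drawContours(f,[c],-1,1,-1)
inner=f.astype(bool)&(b-r<=35);inner=cv2.morphologyEx(inner.astype('uint8'),cv2.MORPH_OPEN,np.ones((3,3)))
ci=big(inner);rp=cv2.minAreaRect(ci);q=ray('top',cv2.boxPoints(rp),.079);print('plate',rp,q.mean(0),q)
print(np.linalg.norm(np.diff(q,axis=0),axis=1))
d=(I.max(2)<75);d[:212]=0;d[250:]=0;d[:,:325]=0;d[:,365:]=0
cb=big(d);rb=cv2.minAreaRect(cb);print('bar',rb);q=ray('top',cv2.boxPoints(rb),.105);print(q.mean(0),q)
cv2.imwrite('pics/crop.png',cv2.resize(im[190:275,280:400],None,fx=6,fy=6,interpolation=cv2.INTER_CUBIC))
E
```

```text
mat [0.50832095 0.21669679 0.004     ] [0.27386639 0.26979676 0.27122594]
blue ((315.119873046875, 226.58084106445312), (42.29391098022461, 49.32134246826172), 7.431407928466797)Traceback (most recent call last):
  File "<stdin>", line 11, in <module>
  File "h.py", line 12, in big
    cs=cv2.findContours(m.astype('uint8'),0,cv2.CHAIN_APPROX_NONE)[0];return max(cs,key=cv2.contourArea)
                                                                             ~~~^^^^^^^^^^^^^^^^^^^^^^^^
ValueError: max() iterable argument is empty
```

Run:
```python
from h import *
im=cv2.imread('pics/top0.png')
cv2.imwrite('pics/crop.png',cv2.resize(im[190:275,280:400],None,fx=6,fy=6,interpolation=cv2.INTER_CUBIC))
S=4;I=cv2.resize(im,None,fx=S,fy=S,interpolation=cv2.INTER_CUBIC).astype(int);b,g,r=I[...,0],I[...,1],I[...,2]
un=lambda p:(np.array(p)+.5)/S-.5
sl=lambda m,r0,r1,c0,c1:np.pad(m[r0*S:r1*S,c0*S:c1*S],((r0*S,(384-r1)*S),(c0*S,(512-c1)*S)))
bl=sl(b-r>45,190,270,280,395)
h=cv2.convexHull(np.argwhere(bl)[:,::-1].astype(np.int32));f=np.zeros(bl.shape,'uint8');cv2.drawContours(f,[h],-1,1,-1)
inner=(f.astype(bool)&~bl&(I.min(2)>120)).astype('uint8');inner=cv2.morphologyEx(inner,cv2.MORPH_OPEN,np.ones((7,7)))
rp=cv2.minAreaRect(big(inner));q=ray('top',un(cv2.boxPoints(rp)),.079);print('plate',rp,q.mean(0));print(np.linalg.norm(np.diff(q,axis=0),axis=1),np.degrees(np.arctan2(*np.diff(q,axis=0)[:,:2].T[::-1])))
d=sl(I.max(2)<80,212,250,325,365);rb=cv2.minAreaRect(big(d));q=ray('top',un(cv2.boxPoints(rb)),.109);print('bar',q.mean(0));print(np.linalg.norm(np.diff(q,axis=0),axis=1),np.degrees(np.arctan2(*np.diff(q,axis=0)[:,:2].T[::-1])))
m=sl(I.max(2)<70,185,280,155,252);rc=cv2.minAreaRect(big(m));q=ray('top',un(cv2.boxPoints(rc)),.004);print('mat',q.mean(0));print(np.linalg.norm(np.diff(q,axis=0),axis=1),np.degrees(np.arctan2(*np.diff(q,axis=0)[:,:2].T[::-1])))
```

```text
plate ((1363.0174560546875, 921.3690185546875), (355.38818359375, 176.108154296875), 7.594643592834473) [ 0.51592267 -0.20745481  0.079     ]
[0.13220289 0.27149649 0.13349237] [ -7.96977645 -97.71895073 171.34975172]
bar [ 0.51667347 -0.20707     0.109     ]
[0.07679793 0.01875617 0.07685161] [ -8.59709177 -98.05908364 171.35420633]
mat [0.50823516 0.21799325 0.004     ]
[0.27698265 0.27378165 0.27426497] [ -89.82881251 -179.71379783   90.58835351]
```

View pics/crop.png

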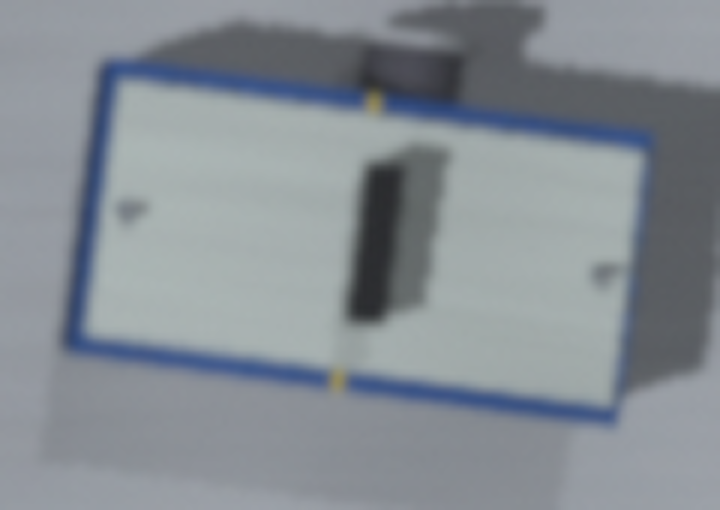

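The crop shows yellow marks at full-image (342,207) and (336,253), both pins and the bar. Plate measures 132x271 and bar 77x19 mm, matching the given sizes, and their centres agree within 1 mm. Box yaw is about -8.1°.

```bash
cat >> h.py <<'E'
YAW=np.radians(-8.1);BOX=np.array([.5163,-.2073,0]);MAT=np.array([.5083,.2178,.004])
BX=np.array([np.cos(YAW),np.sin(YAW),0]);BY=np.array([-np.sin(YAW),np.cos(YAW),0])
def rot(a):
    c,s=np.cos(a),np.sin(a);return np.array([[c,s,0],[s,-c,0],[0,0,-1.]])
def st(t=''):
    s=robot.get_state();print(t,round(s['time'],2),s['ee_pos'].round(4),'F',s['force'].round(1),'op',round(s['opening'],4),'gf',round(s['grasp_force'],1));return s
E
python3 - <<'E'
from h import *
q=ray('top',[[342.3,206.8],[336.3,253.3]],.075).mean(0);print('mark',(q-BOX)@BX,(q-BOX)@BY)
robot.move_ptp(BOX+[0,0,.2],rot(YAW));st('above')
robot.move_linear(BOX+[0,0,.104],.1,threshold=8);st('down')
robot.gripper_to(0.0);st('grip')
robot.move_linear(BOX+[0,0,.14],.04);st('up')
cv2.imwrite('pics/g1.png',robot.grab_frame('scene')[90:330,60:360,::-1].repeat(2,0).repeat(2,1))
E
```

```text
mark -0.0008526157465569011 0.0032972074746632457
above 1.98 [ 0.516  -0.2082  0.2   ] F [-1.3 -1.3  0.1] op 0.0937 gf 0.0
down 3.08 [ 0.5167 -0.2074  0.1046] F [-0.   0.5 -0.2] op 0.0942 gf 0.0
grip 4.5 [ 0.5163 -0.2073  0.104 ] F [ 0.1  0.5 -0.7] op 0.0007 gf 0.0
up 5.55 [ 0.5162 -0.2072  0.1398] F [ 0.7  0.5 -0.3] op 0.0007 gf 0.0
```

View pics/g1.png

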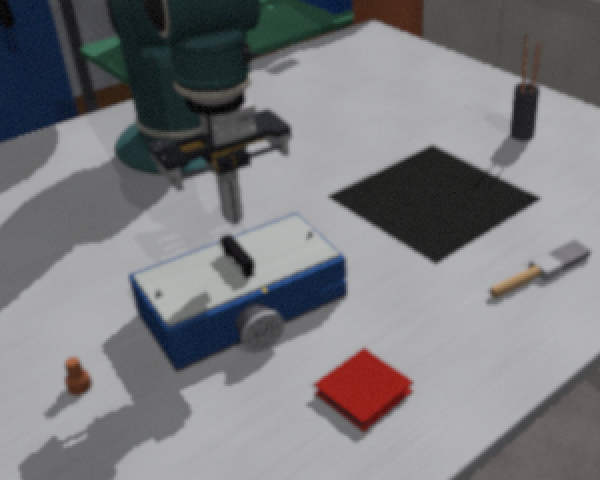

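The gripper closed on air: the tip at (230,215) in this crop is on the robot's side of the box, about 80 mm short of the bar at (237,255). So I'm checking the projection in both views against the tool.

Run:
```python
from h import *
t=robot.grab_frame('top');cv2.imwrite('pics/g2.png',cv2.resize(np.ascontiguousarray(t[170:384,150:420,::-1]),None,fx=2.2,fy=2.2))
for n in('scene','top'):
    print(n,'bar',proj(n,BOX+[0,0,.109]),'base',proj(n,[0,0,0.]),'tip',proj(n,BOX+[0,0,.121]),'mat',proj(n,MAT))
st()
```

```text
scene bar [[178.81530644 213.40362021]] base [[152.5666961  159.61895019]] tip [[178.35203515 210.08268074]] mat [[277.39275393 187.73226254]]
top bar [[342.63763929 229.98982095]] base [[271.50383092 391.1501864 ]] tip [[343.43842812 230.03730857]] mat [[202.84544225 232.40392251]]
 5.65 [ 0.5162 -0.2072  0.1397] F [-0.5 -0.6  0.1] op 0.0004 gf 0.0
```

View pics/g2.png

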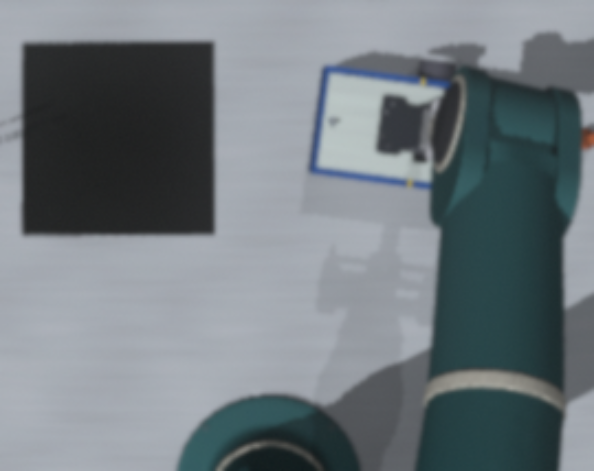

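Run:
```python
from h import *
T=np.array([.5162,-.2072,.1397])
for n in('scene','top'):
    p=proj(n,T);print(n,p,'per10mm x,y,z',[(proj(n,T+e)-p).round(1)[0] for e in np.eye(3)*.01])
    print(' body ends',proj(n,[T+BY*.0885+[0,0,.078],T-BY*.0885+[0,0,.078],T+BY*.0885+BX*.037+[0,0,.078],T+BY*.0885-BX*.037+[0,0,.078]]).round(0).tolist())
a=robot.grab_frame('scene');robot.gripper_to(.094);b=robot.grab_frame('scene');robot.pause(.05)
d=np.abs(a.astype(int)-b).max(2);d=d[90:250,100:280]
im=np.hstack([a[90:230,110:250],b[90:230,110:250]])[:,:,::-1]
cv2.imwrite('pics/g3.png',cv2.resize(np.ascontiguousarray(im),None,fx=2.8,fy=2.8,interpolation=cv2.INTER_CUBIC))
s=st();print(s['tool_rot'].round(3).tolist())
```

```text
scene [[177.62747899 204.79986495]] per10mm x,y,z [array([2. , 1.5]), array([ 2.9, -1.4]), array([-0.4, -2.8])]
 body ends [[203.0, 172.0], [144.0, 192.0], [209.0, 178.0], [197.0, 167.0]]
top [[344.68350345 230.14820106]] per10mm x,y,z [array([-0. , -3.5]), array([-3.4,  0. ]), array([0.7, 0. ])]
 body ends [[318.0, 226.0], [382.0, 235.0], [320.0, 212.0], [316.0, 240.0]]
 7.25 [ 0.5163 -0.2073  0.14  ] F [-0.5  0.1  0.6] op 0.0938 gf 0.0
[[0.99, -0.141, 0.0], [-0.141, -0.99, -0.0], [0.0, 0.0, -1.0]]
```

View pics/g3.png

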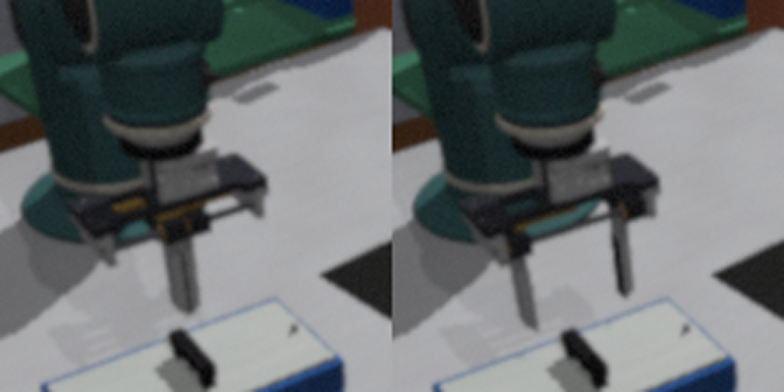

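Both views agree on x and y: the body rows in the top view match the prediction. The tip, seen at scene (176,201) against a predicted (178,210), puts the whole tool about 31 mm higher than reported. I'll treat reported z as biased and find the plate by guarded contact.

Run:
```python
from h import *
robot.move_linear(BOX+[0,0,.09],.1,threshold=6);st('a')
print(robot.move_linear(BOX+[0,0,.045],.025,threshold=4));s=st('contact')
z=s['ee_pos'][2]
robot.move_linear(BOX+[0,0,z+.005],.03);st('back')
robot.gripper_to(0.0);st('grip')
```

```text
a 7.9 [ 0.5165 -0.2073  0.0903] F [0.3 0.1 0.2] op 0.0939 gf 0.0
True
contact 9.0 [ 0.5163 -0.2073  0.0628] F [-3.   0.4 10.1] op 0.094 gf 5.2
back 9.33 [ 0.5164 -0.2073  0.0678] F [-1.1 -0.4 -0.9] op 0.0942 gf 0.0
grip 10.48 [ 0.5163 -0.2073  0.0678] F [-0.2 -0.8  0.7] op 0.0179 gf 30.0
```

Contact came at a reported z of 0.0628 where the tips should be at 0.079, so the offset is about +35 mm. The bar is now held at 17.9 mm opening with 30 N. Next I lift and carry it.

```bash
echo 'DZ=.035' >> h.py
python3 - <<'E'
from h import *
robot.move_linear(BOX+[0,0,.11],.05);st('lift')
robot.move_linear(BOX+[0,0,.18],.12);st('up')
robot.move_linear([MAT[0],MAT[1],.15],.15,frame=rot(0));st('over')
robot.move_linear([MAT[0],MAT[1],.035],.12);st('low')
a,b=[robot.grab_frame(n) for n in('scene','top')]
im=np.hstack([a[100:250,180:380],b[150:300,140:340]])[:,:,::-1]
cv2.imwrite('pics/p1.png',cv2.resize(np.ascontiguousarray(im),None,fx=2,fy=2,interpolation=cv2.INTER_CUBIC))
E
```

```text
lift 11.47 [ 0.5161 -0.2072  0.1097] F [-0.5 -0.3 -2.7] op 0.0177 gf 30.0
up 12.21 [ 0.5159 -0.2072  0.1793] F [-0.5  0.8 -3.8] op 0.0173 gf 30.0
over 15.2 [0.5084 0.2174 0.15  ] F [-0.4 -0.8 -4.3] op 0.0176 gf 30.0
low 16.31 [0.5087 0.218  0.0357] F [ 0.1 -0.1 -3.4] op 0.0176 gf 30.0
```

View pics/p1.png

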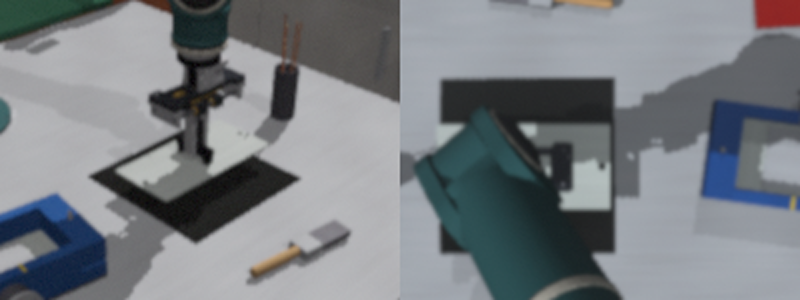

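The plate is held level over the mat. In the top half its rows 123–210 are centred on the mat's 79–253, and the small column offset is parallax. Lowering with a contact guard.

Run:
```python
from h import *
robot.move_linear([MAT[0],MAT[1],.008],.06,threshold=6);st('a')
print(robot.move_linear([MAT[0],MAT[1],-.012],.015,threshold=3));s=st('contact')
robot.gripper_to(.094);s=st('open')
z=s['ee_pos'][2]
robot.move_linear([MAT[0],MAT[1],z+.06],.08);st('clear')
robot.move_ptp([*(BOX-.035*BY)[:2],.15],rot(YAW));st('over')
a,b=[robot.grab_frame(n) for n in('scene','top')]
cv2.imwrite('pics/top_after.png',b[:,:,::-1]);cv2.imwrite('pics/scene_after.png',a[:,:,::-1])
im=np.hstack([a[120:270,100:340],b[160:310,150:400]])[:,:,::-1]
cv2.imwrite('pics/p2.png',cv2.resize(np.ascontiguousarray(im),None,fx=1.6,fy=1.6,interpolation=cv2.INTER_CUBIC))
S=4;I=cv2.resize(np.ascontiguousarray(b),None,fx=S,fy=S,interpolation=cv2.INTER_CUBIC).astype(int)
w=np.zeros(I.shape[:2],'uint8');w[195*S:270*S,165*S:243*S]=1
m=w*(I.min(2)>120);w2=cv2.minAreaRect(big(m))
q=ray('top',(cv2.boxPoints(w2)+.5)/S-.5,.008);print('plate',q.mean(0),np.linalg.norm(np.diff(q,axis=0),axis=1))
```

```text
a 17.01 [0.5082 0.2179 0.0078] F [-0.8 -0.1 -3.2] op 0.0178 gf 30.0
True
contact 17.82 [ 0.5084  0.2178 -0.0034] F [-1.1 -0.1  5.8] op 0.018 gf 30.0
open 19.05 [ 0.5078  0.2174 -0.0038] F [ 0.   0.3 -0.3] op 0.0939 gf 0.0
clear 19.95 [0.5081 0.2176 0.0558] F [0.8 0.3 0. ] op 0.0939 gf 0.0
over 21.67 [ 0.5118 -0.2406  0.1498] F [ 0.6  0.3 -0.1] op 0.0941 gf 0.0
plate [0.50764607 0.21583849 0.008     ] [0.24880006 0.12961963 0.24764033]
```

View pics/p2.png

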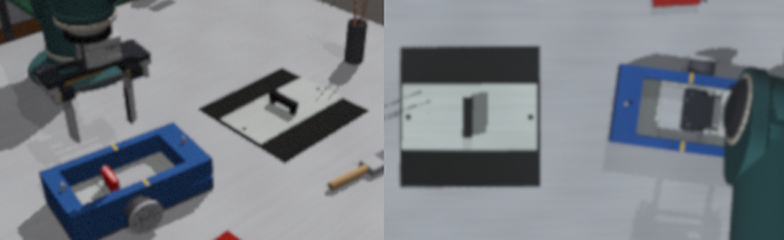

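The plate lies flat and centred on the mat. The shutter's red handle is exposed at scene (169,231), in its shut position. I'm checking that position numerically before lowering the gripper.

```bash
cat >> h.py <<'E'
def handle():
    a=robot.grab_frame('scene').astype(int);r,g,b=a[...,0],a[...,1],a[...,2]
    m=(r-np.maximum(g,b)>60);w=np.zeros_like(m);w[190:260,140:205]=1
    c=big(m&w);M=cv2.moments(c);return np.array([M['m10']/M['m00'],M['m01']/M['m00']]),M['m00'],a
E
python3 - <<'E'
from h import *
uv,A,_=handle();q=ray('scene',uv,.06)[0];print(uv,A,'handle box x,y',(q-BOX)@BX,(q-BOX)@BY)
P=BOX-.035*BY
robot.gripper_to(.06)
robot.move_linear([*P[:2],.06],.12,threshold=8);st('a')
hit=robot.move_linear([*P[:2],.058-DZ],.04,threshold=5);s=st(f'down {hit}')
robot.gripper_to(0.0);st('grip');robot.pause(.2);st('grip')
E
```

```text
[168.3902439  230.35501355] 61.5 handle box x,y -0.0047499664254453434 -0.037220696051155695
a 23.42 [ 0.5118 -0.2421  0.0606] F [ 0.8 -0.3  1. ] op 0.0603 gf 0.0
down False 24.49 [ 0.5115 -0.242   0.0232] F [ 0.3  0.9 -0.2] op 0.0601 gf 0.0
grip 25.27 [ 0.5113 -0.2423  0.023 ] F [ 0.1 -3.9 -0.8] op 0.0138 gf 30.0
grip 25.47 [ 0.5113 -0.2423  0.023 ] F [ 0.2 -4.  -1.5] op 0.0136 gf 30.0
```

Run:
```python
from h import *
P=BOX+.005*BY
robot.move_linear([*P[:2],.023],.04);robot.pause(.3)
s=st('half');F=s['force'];print('Fby',F@BY,'pos',(s['ee_pos']-BOX)@BX,(s['ee_pos']-BOX)@BY)
uv,A,a=handle();q=ray('scene',uv,.06)[0];print(uv,A,(q-BOX)@BX,(q-BOX)@BY)
b=robot.grab_frame('top')
im=np.hstack([a.astype('uint8')[180:270,120:240],b[190:280,285:405]])[:,:,::-1]
cv2.imwrite('pics/s1.png',cv2.resize(np.ascontiguousarray(im),None,fx=3.3,fy=3.3,interpolation=cv2.INTER_CUBIC))
```

```text
half 26.92 [ 0.517  -0.2027  0.023 ] F [ 0.2 -7.5 -2.1] op 0.014 gf 30.0
Fby -7.356010718199801 pos 1.401242028946947e-05 0.0046415887864946145
[183.3015873  229.65079365] 10.5 0.017706335496814055 -0.00013565952546257018
```

View pics/s1.png

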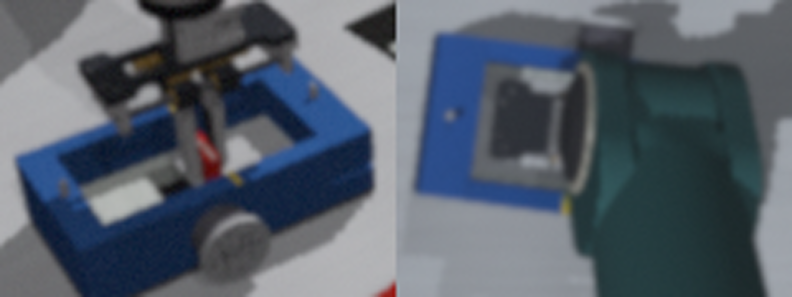

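The handle is held between the fingers, next to the near yellow mark: white line at about scene (183,226), mark at about (191,234). I'm comparing the line's box y with the mark's and with the shut frame.

Run:
```python
from h import *
now=np.mean([robot.grab_frame('scene') for _ in range(4)],0);shut=cv2.imread('pics/scene_after.png')[:,:,::-1].astype(float)
def bx(uv,z):
    q=ray('scene',uv,z)-BOX;return np.c_[q@BX,q@BY].round(4).tolist()
for nm,a in(('shut',shut),('now',now)):
    r,g,b=a[...,0],a[...,1],a[...,2];W=np.zeros(r.shape,bool);W[195:250,150:205]=1
    y=W&(np.minimum(r,g)-b>35);n,l,s,c=cv2.connectedComponentsWithStats(y.astype('uint8'))
    print(nm,'yellow',[(s[i,4],c[i].round(1).tolist(),bx(c[i],.075)) for i in range(1,n)])
    R=W&(r-np.maximum(g,b)>45);n,l,s,c=cv2.connectedComponentsWithStats(R.astype('uint8'));print(' red',[(s[i].tolist(),c[i].round(1).tolist()) for i in range(1,n) if s[i,4]>2])
    dil=cv2.dilate(R.astype('uint8'),np.ones((5,5)))>0
    L=dil&(g>95)&~R;ys,xs=np.nonzero(cv2.morphologyEx(R.astype('uint8'),cv2.MORPH_CLOSE,np.ones((7,7)))*(R==0))
    print(' line px',list(zip(xs,ys)),bx([[xs.mean(),ys.mean()]],.07) if len(xs) else '')
def crop(a,u,v):return cv2.resize(a[v-20:v+20,u-26:u+26].astype('uint8')[:,:,::-1].copy(),None,fx=7.5,fy=7.5,interpolation=cv2.INTER_CUBIC)
p=lambda x,y,z:BOX+BX*x+BY*y+[0,0,z]
A=now.copy()
print('pred line ends now',proj('scene',[p(.025,.005,.07),p(-.025,.005,.07)]).round(1).tolist(),'mark',proj('scene',[p(.065,.005,.075),p(-.065,.005,.075)]).round(1).tolist())
print('pred shut',proj('scene',[p(.025,-.035,.07),p(-.025,-.035,.07)]).round(1).tolist(),'well corners y=.095,-.11 @x=.055',proj('scene',[p(.055,.095,.075),p(.055,-.11,.075)]).round(1).tolist())
cv2.imwrite('pics/f.png',np.hstack([crop(shut,174,228),crop(now,186,228)]))
```

```text
shut yellow [(np.int32(4), [171.5, 212.0], [[-0.0631, 0.0021]]), (np.int32(7), [190.7, 233.3], [[0.0624, 0.0026]])]
 red [([163, 224, 11, 14, 92], [168.4, 230.8])]
 line px [(np.int64(168), np.int64(228)), (np.int64(169), np.int64(229)), (np.int64(173), np.int64(234))] [[0.0099, -0.0376]]
now yellow [(np.int32(2), [190.5, 233.5], [[0.0629, 0.0016]])]
 red [([180, 220, 7, 13, 45], [182.8, 226.9])]
 line px [(np.int64(181), np.int64(224)), (np.int64(182), np.int64(224)), (np.int64(182), np.int64(225)), (np.int64(183), np.int64(225)), (np.int64(183), np.int64(226)), (np.int64(184), np.int64(226)), (np.int64(184), np.int64(227))] [[0.01, 0.003]]
pred line ends now [[185.7, 227.6], [178.1, 219.1]] mark [[191.9, 233.4], [172.1, 211.4]]
pred shut [[173.1, 232.7], [165.7, 223.9]] well corners y=.095,-.11 @x=.055 [[217.3, 220.5], [152.3, 247.3]]
```

View pics/f.png

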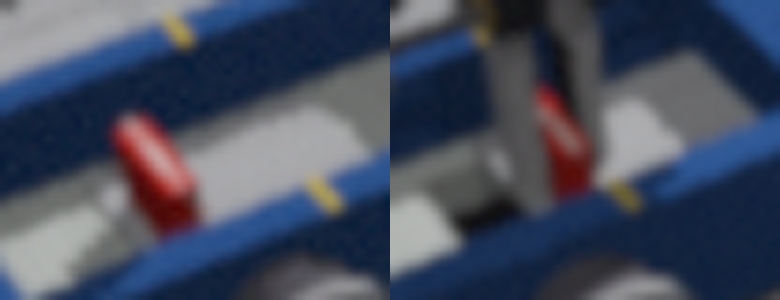

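The white line moved from -37.6 to +3.0 mm, a travel of about 40.6 mm. The mark reads +2 to +2.6 mm, so the handle is level with it to within about 1 mm, possibly slightly past. I'll ease it back 1 mm and hand in while still gripping.

Run:
```python
from h import *
P=BOX+.004*BY
robot.move_linear([*P[:2],.023],.02);robot.pause(.4);s=st('final')
print(robot.sign_off())
```

```text
final 27.87 [ 0.5168 -0.2038  0.023 ] F [-0.2 -8.7 -2. ] op 0.0138 gf 30.0
the job is handed in; nothing more can be done
None
```

The job is handed in at 27.9 s: the cover lies flat on the middle of the mat, and the gripper is still holding the shutter handle about half open, level with the yellow marks to within about 2 mm by camera.

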